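Seat a switch card and tighten its wing screw inside the preset ring

ROBOT

A 6-joint arm with a two-finger parallel gripper is mounted at the origin on the work surface. World frame = base frame: x ahead of the robot, y to its left, z up, the work surface at z = 0. Lengths are in m, angles in degrees, forces in N, time in s.
With the tool pointing down it reaches from about 0.4 to 0.825 m from the base axis. Payload 7 kg.
Tool frame: the origin (TCP) lies midway between the tips of the shut fingers; the grasp point (between the pads) lies 19 mm behind it; z points along the fingers, y is the direction in which the jaws open and shut (so a half turn about z gives the same grasp; the last joint's range is limited). The gripper opens to 88 mm and grips with 3 to 60 N. Pads are 19 mm wide; open, the fingers measure 130 mm over their backs; the gripper's body (78 mm by 193 mm) begins 47 mm behind the grasp point.
Start: joints at [-58.379, 20.546, 0.682, 0, -70.136, -16.507], TCP at [0.176, -0.652, 0.227] pointing down, gripper open.
Joint ranges: [-176.03, 176.03], [-82.01, 121.73], [-58.28, 71.71], [-173.87, 95.51], [-174.79, -0.11], [-173.66, 173.66]. Speed limits (degrees/s): [136.94, 136.94, 172.46, 180, 180, 180].

INTERFACE

Orientations are given as [roll, pitch, yaw] about the fixed x, y, z axes, in that order (R = Rz(yaw) Ry(pitch) Rx(roll)).
In Python, from plant import sensors, cams, job gives the robot as it stands.
- The arm moves only by the tool move_arm, never from a script. Its argument "commands" is a list of rows, each a list of 7 numbers: the finger opening in cm, from 0 to 8.76, then the shift along the tool's x, y, z in cm, then the turn, a rotation vector about the tool's x, y, z in rad. In form: [[hand, x, y, z, wx, wy, wz], ...]. A call has exactly 8 rows; each row is the pose to reach, as a shift and turn from the pose commanded when the call began, along the tool's axes at that moment; what a row does not reach only later rows make up. A row lasts 1/8 s, in which the tool goes at most 62.5 mm and 10.7 degrees, less where a joint would pass 70% of its speed; a pose out of reach is approached as far as the arm can. A call with a gripper value outside its range is refused whole. The fingers move at their own pace and stop on an object; the grip force is fixed at half the most. Time passes only in rows, so rows that repeat a pose let the fingers close, or fill a call up. It gives the time, the measured TCP pose, the force and the opening at its end, in the units of the state.
- sensors.get_obs(): the state, without advancing time (a new reading comes with each control period).
- cams.snapshot(name): name is "scene" or "top"; returns a dict with "frame" (420x560x3 uint8, red, green, blue), "camera_matrix" (3x3 intrinsics, pixels), "R" (3x3) and "t" (3): a world point X has camera coordinates R X + t. Camera axes: x right, y down, z forward; pixel columns grow to the right and rows downward; lengths in m; the calibration is good to about 2 mm. A picture is of the moment at which its call begins. There is no depth.
- job.close_job(): hands the job in, once; it reports no verdict.
The state is a dict: "clock": time; "joint_pos": joint angles; "qvel": joint speeds; "tau": joint torques, N m; "tool_pos": TCP position; "orientation": TCP orientation; "force": force on the tool from outside, world axes, zero at the start; "moment": the same for the moment, N m; "opening": finger opening in m.
Only numpy, scipy, OpenCV 4.12 (cv2) and the standard library are available. Lean on these libraries where they do the work, as an engineer would, in place of code of your own. Each camera call takes 0.05 s, during which the arm holds its last target.

TASK

Press the switch card that stands proud gently down by its bare face until it is flush, then tighten its fastener by turning only the small inner wing clockwise (seen from above) until it comes up firm at its stop and the tell-tale pin in its top is flush. The knurled ring around the wing is a preset adjuster and must stay as it is set: overtightening the wing or rubbing on the ring drags it along. Then let go, leaving the other things on the bench where they are.

Things in the scene. Friction and masses are not known exactly. Their poses are not given: they have to be found in the camera images.
- chassis: Fixed dark switch chassis lying on its back, sockets up: 152 (x) x 440 (y) x 110 mm high. Origin: centre of its underside, z up, y along the cards. Three cards 50 mm wide lie side by side; the outer two (x = -51, +51 mm) are home, faces 110 mm above the bench, with low round screws 16 mm across, 10 mm high at y = -198 and +150 mm.
- card: The middle card, standing 8 to 12 mm proud at the start: face 49 x 398 mm, 14 mm thick; origin at the centre of its underside, axes as the chassis. It slides straight down against a drag (about 6 N at 12 mm/s, more when faster) to a dead stop where its face is flush (110 mm above the bench), and stays where it is left. Ring, wing and pin ride on it.
- press_spot (a point): Middle of the bare flat patch on the middle card's upper face (40 mm long in y, 49 mm in x) where the card is pressed; on the card's centre line, x = 0, y = +60 mm in the chassis frame; axes as the chassis.
- wing (a point): Centre (half-way up) of the inner wing, an upright metal bar 26 mm long (own x), 9 mm thick (own y), 18 mm high, on the ring's vertical axis at x = 0, y = +150 mm of the chassis, 24 mm above the card's face. Clockwise tightens: 0.5 to 1.4 rad left to a dead stop whose angle cannot be seen. It turns at 0.12 N m; at the stop torque climbs 3 N m per rad. Stays at its height and where left.
- ring_top (a point): Centre of the flat top of the outer ring, a knurled metal ring 46 mm across, 14 mm high, standing on the card's face around the wing's foot. This point is 14 mm above the card's face, 10 mm below the wing's centre, 19 mm below the wing's top.
- ring (a joint): Turn of the outer ring (rad, clockwise from above positive, 0 at the start). It is held by friction only and slips at 0.40 N m. It carries the wing's thread, so the torque put on the wing at its stop acts on the ring too.
- pin_top (a point): Top of the tell-tale, a small round brass pin 5.6 mm across in the middle of the wing's top. The screw draws it down 2 mm per rad: up to 3 mm proud of the wing's top when slack, flush with it when the screw is at its stop. Its travel is about as small as the noise of the readings.
- screwdriver: Bystander: screwdriver 190 mm long, lying on the bench on the robot's side of the chassis. Origin at its middle, underside.
- parts_tray: Bystander: open grey plastic parts tray 90 x 130 x 35 mm, beyond the chassis. Origin at the centre of its underside.
- power_brick: Bystander: black power brick 60 x 120 x 35 mm, beyond the chassis. Origin at the centre of its underside.

How it is judged:
By the outcome, as a careful person would: the job done as asked, in the order asked, and still so for the second after the job is handed in, with the robot touching nothing.
It also fails if it takes over 64 s, if anything falls off the work surface, if the arm or the gripper's body presses on something with over 40 N, if the wrist force passes 120 N, or if a joint passes its speed limit or range.

## Working session

There is one attempt and no reset: what is moved stays moved. The work goes in short steps, Python scripts to look and compute and a tool call to move; the robot and the scene stay as the last step left them, time stands still between calls to the robot, and variables do not carry over. Pictures are saved under pics/ and viewed, and the job is handed in when it is done.

Besides the shell and the picture viewer there is one more tool, called after ">>>" as name(argument=value, ...) on one line, values as JSON. move_arm: Moves the arm, as the interface text tells. Its arguments: {"type":"object","properties":{"commands":{"type":"array"}},"required":["commands"]}

```bash
mkdir -p pics; ls; python3 - <<'E'
from plant import sensors,cams
import cv2
print(sensors.get_obs())
for n in("scene","top"):
    s=cams.snapshot(n); cv2.imwrite(f"pics/{n}0.png",s["frame"][:,:,::-1]); print(n,s["camera_matrix"],s["R"],s["t"])
E
```

```text
pics
{'clock': 0.0, 'joint_pos': array([-5.83781481e+01,  2.05901066e+01,  6.33804383e-01, -1.97742754e-02,
       -7.01362195e+01, -1.65068023e+01]), 'qvel': array([-0.02587048, -0.03928141, -0.06574036, -0.05964869, -0.09290076,
       -0.01396212]), 'tau': array([ 7.59967352e-04, -5.82717168e+01,  2.93048912e+01,  6.99686229e+00,
        6.63730607e-03, -1.76099911e-04]), 'tool_pos': array([ 0.17585332, -0.65118094,  0.22563901]), 'orientation': array([ 1.79906009e+02, -8.46757650e-03, -1.64891677e+02]), 'force': array([-0.69393887,  0.20464577,  0.38903747]), 'moment': array([0.02577634, 0.0292955 , 0.0064783 ]), 'opening': 0.08792647568552452}
scene [[544.30038258   0.         278.97476179]
 [  0.         544.30038258 212.5361531 ]
 [  0.           0.           1.        ]] [[-0.23270149  0.97249681 -0.00999811]
 [ 0.78008751  0.18050237 -0.59906792]
 [-0.58078697 -0.1472034  -0.80063578]] [ 0.20247299 -0.38253341  1.38558143]
top [[420.53827682   0.         278.23863522]
 [  0.         420.53827682 209.9837938 ]
 [  0.           0.           1.        ]] [[ 0.00612995 -0.99946057  0.03226449]
 [-0.98743229 -0.01114539 -0.15764917]
 [ 0.15792373 -0.03089262 -0.98696795]] [-0.06294838  0.59896676  0.76651368]
```

View pics/scene0.png

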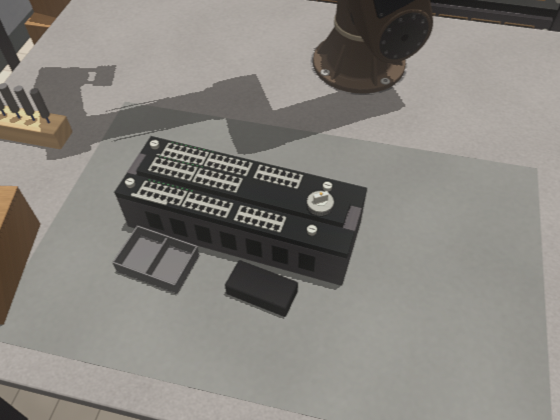

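View pics/top0.png

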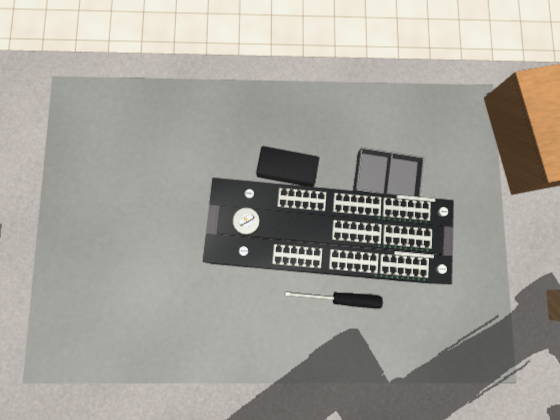

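The top view shows the chassis with the ring at about (246,221) and the outer screws at (249,193), (243,251), (443,211) and (442,269). The screwdriver is near (335,298). I'll zoom in next.

```bash
python3 - <<'E'
import cv2
t=cv2.imread("pics/top0.png"); s=cv2.imread("pics/scene0.png")
cv2.imwrite("pics/t1.png",cv2.resize(t[170:300,195:325],None,fx=4.6,fy=4.6,interpolation=cv2.INTER_CUBIC))
cv2.imwrite("pics/s1.png",cv2.resize(s[160:260,270:380],None,fx=6,fy=6,interpolation=cv2.INTER_CUBIC)[:600])
cv2.imwrite("pics/t2.png",cv2.resize(t[170:310,195:465],None,fx=2.9,fy=2.9,interpolation=cv2.INTER_CUBIC))
E
```

```text
(no output)
```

View pics/t1.png

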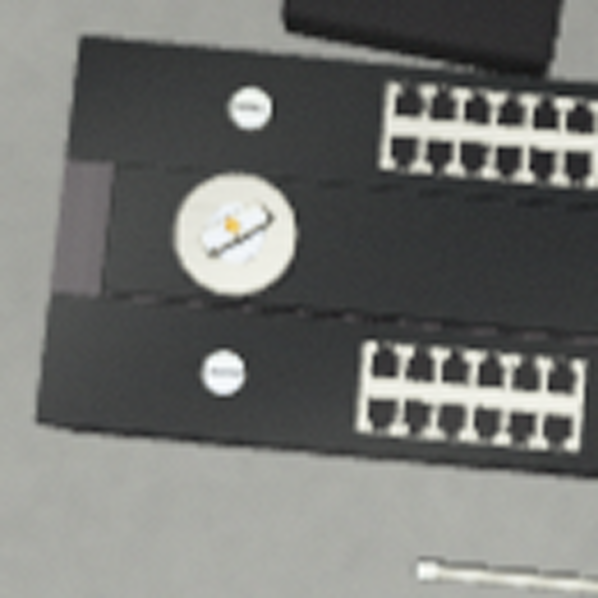

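View pics/s1.png

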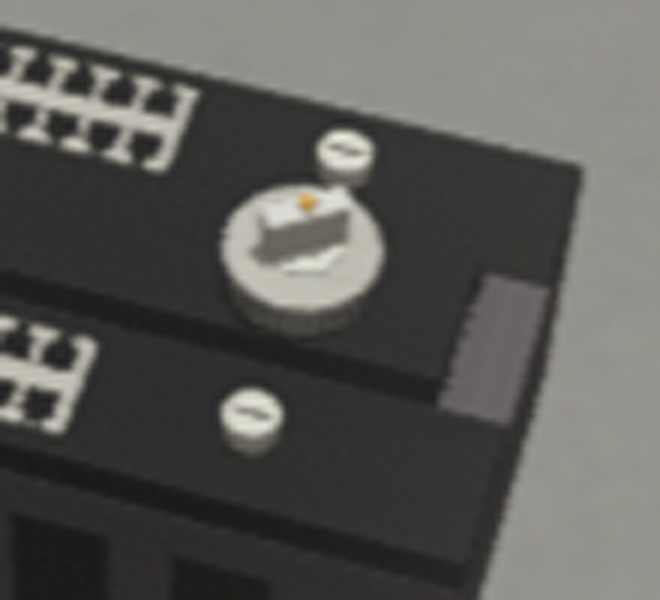

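View pics/t2.png

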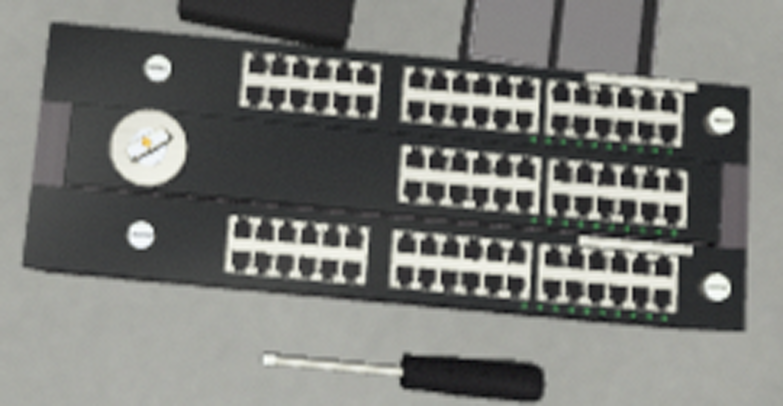

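```bash
cat > h.py <<'E'
import numpy as np,cv2
from plant import cams,sensors
from scipy.optimize import least_squares
def proj(s,P):
    c=(s["R"]@np.atleast_2d(P).T).T+s["t"]; u=(s["camera_matrix"]@c.T).T; return u[:,:2]/u[:,2:]
def ray(s,uv,z):
    d=s["R"].T@np.linalg.solve(s["camera_matrix"],[uv[0],uv[1],1.]); o=-s["R"].T@s["t"]
    return o+d*(z-o[2])/d[2]
def blob(s,uv,r,thr=150):
    g=s["frame"].astype(float).mean(2); x0,y0=int(uv[0]),int(uv[1])
    yy,xx=np.mgrid[y0-r:y0+r+1,x0-r:x0+r+1]; w=np.clip(g[y0-r:y0+r+1,x0-r:x0+r+1]-60,0,None); 
    return np.array([(w*xx).sum(),(w*yy).sum()])/w.sum()
E
python3 - <<'E'
from h import *
T=cams.snapshot("top");S=cams.snapshot("scene")
sc=np.array([[51,150,120],[-51,150,120],[51,-198,120],[-51,-198,120]])/1e3
pt=[blob(T,u,6) for u in[(249,193),(243,251),(443,211),(442,269)]]
# scene: (327,185) near base -> x=-51 ; (312,230) x=+51 ; (154,144),(129,182)
ps=[blob(S,u,6) for u in[(312,230),(327,185),(129,182),(154,144)]]
print(np.round(pt,1),np.round(ps,1))
def P(p,L):
    c,s=np.cos(p[2]),np.sin(p[2]); return np.array(L)@np.array([[c,s,0],[-s,c,0],[0,0,1]])+[p[0],p[1],0]
ft=lambda p:(proj(T,P(p,sc))-pt).ravel()
fs=lambda p:(proj(S,P(p,sc-[0,0,.001]))-ps).ravel()
for n,f in(("top",ft),("scene",fs),("both",lambda p:np.r_[ft(p),fs(p)])):
    r=least_squares(f,[.6,0,0],x_scale=.01); print(n,r.x,np.degrees(r.x[2]),np.round(r.fun,2))
p=r.x; np.save("pose.npy",p)
print("ring base",P(p,[[0,.15,.11]]),"press",P(p,[[0,.06,.11]]))
# ring top
g=blob(T,(246,221),15); print("ring blob top",g, ray(T,g,.134))
for n,s in(("t",T),("s",S)):
    for h in(.118,.12,.122): print(n,h,proj(s,P(p,[[0,.15,h+.014],[0,.15,h+.033+.002],])).round(1).tolist())
E
```

```text
[[249.  193.2]
 [243.1 250.6]
 [443.1 211.2]
 [441.7 268.6]] [[311.5 228.8]
 [326.8 185.6]
 [129.2 181.4]
 [153.7 143.1]]
top [ 0.5545334  -0.14881608 -0.0819097 ] -4.693080316650622 [ 0.08  0.01  0.15  0.01 -0.08  0.03 -0.14 -0.03]
scene [ 0.55505632 -0.14729142 -0.0837165 ] -4.7966023499028525 [-0.14  0.22  0.17 -0.29 -0.05  0.02  0.04  0.03]
both [ 0.55466395 -0.14811321 -0.08286361] -4.747735140893298 [-0.29 -0.14 -0.28 -0.15 -0.45  0.06 -0.58 -0.   -0.52 -0.11 -0.24 -0.59
 -0.41 -0.15 -0.34 -0.13]
ring base [[0.56707927 0.00137211 0.11      ]] press [[ 0.55963008 -0.08831908  0.11      ]]
ring blob top [245.52865281 220.53027061] [0.56680221 0.00114324 0.134     ]
t 0.118 [[245.5, 220.5], [244.9, 218.9]]
t 0.12 [[245.4, 220.4], [244.8, 218.7]]
t 0.122 [[245.3, 220.2], [244.8, 218.5]]
s 0.118 [[319.4, 201.7], [320.0, 194.1]]
s 0.12 [[319.4, 201.0], [320.0, 193.4]]
s 0.122 [[319.5, 200.2], [320.1, 192.7]]
```

```bash
cat >> h.py <<'E'
def wingpts(a,h,c=(0.5669,0.0012)):
    ca,sa=np.cos(a),np.sin(a)
    return np.array([[c[0]+ca*u*.013-sa*v*.0045,c[1]+sa*u*.013+ca*v*.0045,h+z] for z in(.033,.015) for u,v in((1,1),(-1,1),(-1,-1),(1,-1))])
def overlay(name,a,h,fn,k=10,m=28):
    s=cams.snapshot(name); c=proj(s,[[.567,.0013,h+.024]])[0].astype(int); x0,y0=c-m
    im=cv2.resize(s["frame"][y0:y0+2*m,x0:x0+2*m,::-1],None,fx=k,fy=k,interpolation=cv2.INTER_CUBIC)
    raw=im.copy()
    q=((proj(s,wingpts(a,h))-[x0,y0]+.5)*k).astype(int)
    for i in range(4):
        cv2.line(im,q[i],q[(i+1)%4],(0,0,255),1);cv2.line(im,q[4+i],q[4+(i+1)%4],(255,0,0),1)
    cv2.imwrite(fn,cv2.resize(np.hstack([raw,im]),None,fx=.7,fy=.7))
def rows(target,yaw,n):
    o=sensors.get_obs()
    from scipy.spatial.transform import Rotation as R
    Rm=R.from_euler("xyz",o["orientation"],degrees=True)
    d=Rm.inv().apply(np.array(target)-o["tool_pos"])*100
    rv=(Rm.inv()*R.from_euler("xyz",[180,0,yaw],degrees=True)).as_rotvec()
    print("d cm",d.round(2),"rot",rv.round(3))
E
python3 - <<'E'
from h import *
a=np.radians(152)
overlay("top",a,.12,"pics/ot0.png");overlay("scene",a,.12,"pics/os0.png")
rows([.5596,-.0883,.17],-4.75,16)
E
```

```text
d cm [-51.72  44.37   5.65] rot [ 0.000e+00  1.000e-03 -2.795e+00]
```

View pics/ot0.png

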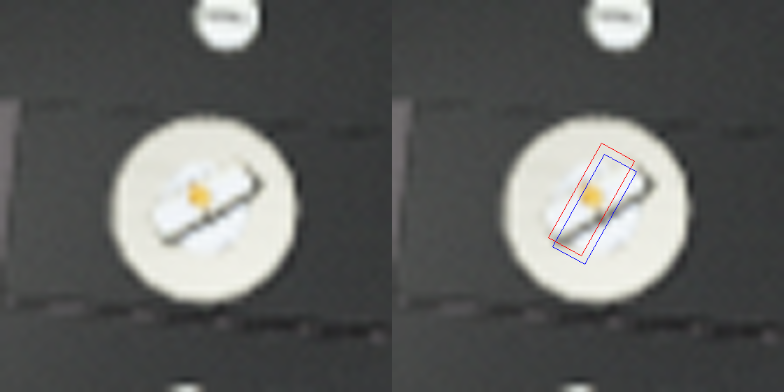

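View pics/os0.png

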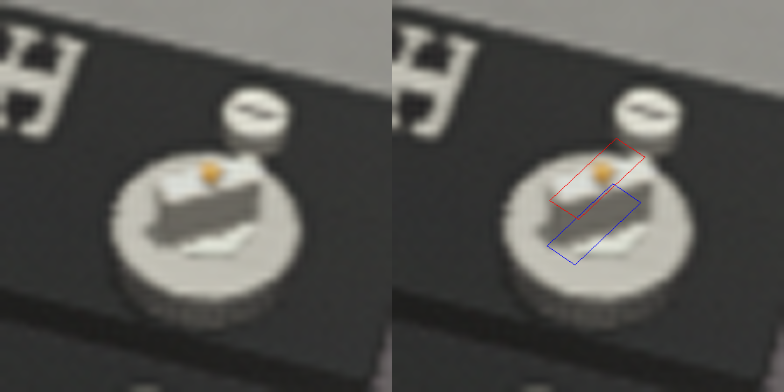

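The red model at 152° is clearly rotated from the real bar. The bar lies along (160,235)→(260,180) in the crop, which is about 118°, so I'll check that.

```bash
python3 - <<'E'
from h import *
a=np.radians(118)
overlay("top",a,.12,"pics/ot1.png");overlay("scene",a,.12,"pics/os1.png")
i=np.vstack([cv2.imread("pics/ot1.png"),cv2.imread("pics/os1.png")]);cv2.imwrite("pics/o1.png",cv2.resize(i,None,fx=.75,fy=.75))
E
```

```text
(no output)
```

View pics/o1.png

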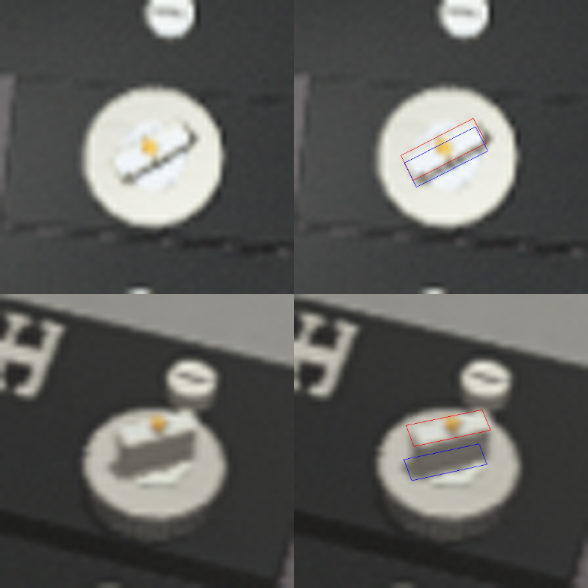

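>>> move_arm(commands=[[0,-3.2,2.8,0,0,0,-0.17],[0,-6.5,5.5,0,0,0,-0.35],[0,-9.7,8.3,0,0,0,-0.52],[0,-13,11.1,0,0,0,-0.7],[0,-16.2,13.9,0,0,0,-0.87],[0,-19.4,16.6,0,0,0,-1.05],[0,-22.6,19.4,0,0,0,-1.22],[0,-25.9,22.2,0,0,0,-1.4]])

```text
clock: 1.4
tool_pos: [0.3687, -0.3686, 0.2268]
orientation: [-180.0, -0.0, -84.3]
force: [0.3, -0.5, 0.6]
opening: 0.0131
```

The 118° model fits the bar in both views. Next I'll go over the press spot.

```bash
python3 - <<'E'
from h import *
rows([.5596,-.0883,.16],-4.75,8); o=sensors.get_obs(); print(o["joint_pos"].round(1),o["moment"])
E
```

```text
d cm [-26.02 -21.75   6.68] rot [-0.000e+00 -1.000e-03 -1.389e+00]
[-23.4   6.  -18.5   0.  -65.5  29.1] [0.00696013 0.04888435 0.00280976]
```

>>> move_arm(commands=[[0,-3.2,-2.7,0.5,0,0,-0.17],[0,-6.5,-5.4,1,0,0,-0.35],[0,-9.8,-8.2,2,0,0,-0.52],[0,-13,-10.9,3,0,0,-0.7],[0,-16.3,-13.6,4,0,0,-0.87],[0,-19.5,-16.3,5,0,0,-1.05],[0,-22.8,-19,6,0,0,-1.22],[0,-26,-21.75,6.7,0,0,-1.39]])

```text
clock: 2.4
tool_pos: [0.5611, -0.0894, 0.1593]
orientation: [180.0, -0.0, -4.7]
force: [-0.3, -0.6, 0.3]
opening: 0.0002
```

```bash
python3 - <<'E'
from h import *
o=sensors.get_obs(); print(o)
for n in("scene","top"):
    s=cams.snapshot(n); cv2.imwrite(f"pics/{n}2.png",s["frame"][:,:,::-1])
s=cv2.imread("pics/scene2.png");t=cv2.imread("pics/top2.png")
cv2.imwrite("pics/c2.png",np.hstack([cv2.resize(s[80:280,170:370],(400,400)),cv2.resize(t[140:300,220:380],(400,400))]))
rows([.5596,-.0883,.125],-4.75,8)
E
```

```text
{'clock': 2.4, 'joint_pos': array([ 1.06754042e+01,  1.36448925e+01, -1.84111098e+01,  1.79318153e-03,
       -5.79409543e+01,  7.46288952e+01]), 'qvel': array([26.18011549, 15.76781125, 13.2612501 ,  0.17355095,  2.76744816,
       51.29360446]), 'tau': array([-2.15765968e+00, -4.78973258e+01,  2.50885302e+01,  6.00891620e+00,
       -5.22278133e-03, -1.53041214e+00]), 'tool_pos': array([ 0.56113236, -0.08941067,  0.15933007]), 'orientation': array([ 1.79999341e+02, -3.33727746e-03, -4.69474878e+00]), 'force': array([-0.30120938, -0.64370558,  0.29054081]), 'moment': array([-0.16632211,  0.06762215, -0.00737663]), 'opening': 0.00021071460938992402}
d cm [-0.26  0.05  3.36] rot [0.    0.    0.002]
```

View pics/c2.png

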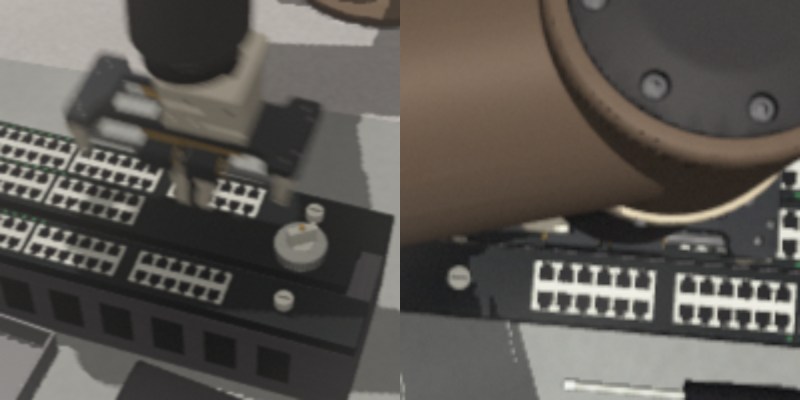

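The arm was still settling, so the picture is blurred, but the closed tips are over the bare patch. Lowering to just above the card.

>>> move_arm(commands=[[0,0,0,0.4,0,0,0],[0,0,0,0.8,0,0,0],[0,0,0,1.4,0,0,0],[0,0,0,2.0,0,0,0],[0,0,0,2.5,0,0,0],[0,0,0,3.0,0,0,0],[0,0,0,3.3,0,0,0],[0,0,0,3.4,0,0,0]])

```text
clock: 3.5
tool_pos: [0.5605, -0.0907, 0.1253]
orientation: [180.0, 0.0, -5.0]
force: [-0.1, 0.0, -0.6]
opening: 0.0008
```

```bash
python3 - <<'E'
from h import *
o=sensors.get_obs(); print(o["tool_pos"],o["force"],o["qvel"].round(1))
s=cams.snapshot("scene")["frame"][:,:,::-1]
cv2.imwrite("pics/c3.png",cv2.resize(s[130:250,210:370],(800,600),interpolation=cv2.INTER_CUBIC))
E
```

```text
[ 0.56048192 -0.09070435  0.12532031] [-0.05544132  0.03094384 -0.62335013] [ 0.   0.3 -0.4  0.   0.7 -0. ]
```

View pics/c3.png

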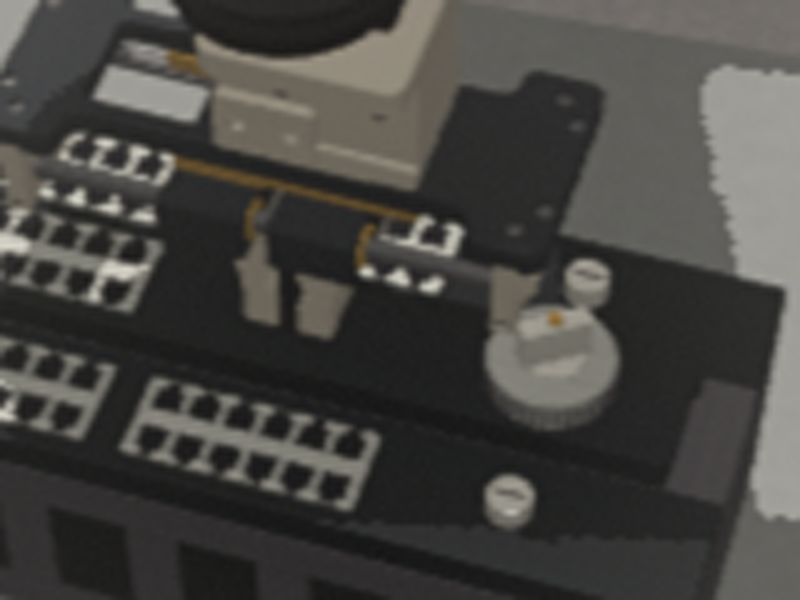

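```bash
python3 - <<'E'
from h import *
s=cams.snapshot("scene"); o=sensors.get_obs(); p=o["tool_pos"]
f=lambda P:((proj(s,P)-[210,130])*5).round()
yw=np.radians(-5); ex=np.array([np.cos(yw),np.sin(yw),0]); ey=np.array([-np.sin(yw),np.cos(yw),0])
for v in(-.0965,.0965):
  for u in(-.039,0,.039):
    for z in(.066,.04): print(v,u,z,f(p+ex*u+ey*v+[0,0,z])[0])
for v in (-.02,0,.02): print("tip",v,f(p+ey*v))
E
```

```text
-0.0965 -0.039 0.066 [69. 45.]
-0.0965 -0.039 0.04 [76. 96.]
-0.0965 0 0.066 [ 27. 122.]
-0.0965 0 0.04 [ 35. 173.]
-0.0965 0.039 0.066 [-17. 203.]
-0.0965 0.039 0.04 [ -8. 253.]
0.0965 -0.039 0.066 [598. 171.]
0.0965 -0.039 0.04 [593. 221.]
0.0965 0 0.066 [567. 254.]
0.0965 0 0.04 [562. 304.]
0.0965 0.039 0.066 [534. 342.]
0.0965 0.039 0.04 [530. 391.]
tip -0.02 [[243. 296.]]
tip 0 [[296. 310.]]
tip 0.02 [[349. 323.]]
```

Clearances check out: the body's underside is 66 mm above the tips, about 30 mm over the pin. The tips land on the bare patch. Pressing slowly, around 10 mm/s.

>>> move_arm(commands=[[0,0,0,0.12,0,0,0],[0,0,0,0.24,0,0,0],[0,0,0,0.36,0,0,0],[0,0,0,0.48,0,0,0],[0,0,0,0.6,0,0,0],[0,0,0,0.72,0,0,0],[0,0,0,0.84,0,0,0],[0,0,0,0.96,0,0,0]])

```text
clock: 4.6
tool_pos: [0.5606, -0.0907, 0.1161]
orientation: [180.0, -0.0, -5.0]
force: [-1.5, 0.8, 4.8]
opening: 0.0004
```

>>> move_arm(commands=[[0,0,0,0.05,0,0,0],[0,0,0,0.1,0,0,0],[0,0,0,0.15,0,0,0],[0,0,0,0.2,0,0,0],[0,0,0,0.25,0,0,0],[0,0,0,0.3,0,0,0],[0,0,0,0.35,0,0,0],[0,0,0,0.4,0,0,0]])

```text
clock: 5.6
tool_pos: [0.5606, -0.0907, 0.112]
orientation: [180.0, -0.0, -5.0]
force: [-0.1, 0.0, 1.2]
opening: 0.0004
```

Contact gives about 5 N while moving. Continuing slowly to the stop.

>>> move_arm(commands=[[0,0,0,0.04,0,0,0],[0,0,0,0.08,0,0,0],[0,0,0,0.12,0,0,0],[0,0,0,0.15,0,0,0],[0,0,0,0.18,0,0,0],[0,0,0,0.2,0,0,0],[0,0,0,0.22,0,0,0],[0,0,0,0.23,0,0,0]])

```text
clock: 6.6
tool_pos: [0.5606, -0.0907, 0.1103]
orientation: [180.0, -0.0, -5.0]
force: [-3.7, 3.5, 7.5]
opening: 0.0005
```

>>> move_arm(commands=[[0,0,0,0.01,0,0,0],[0,0,0,0.02,0,0,0],[0,0,0,0.03,0,0,0],[0,0,0,0.04,0,0,0],[0,0,0,0.05,0,0,0],[0,0,0,0.05,0,0,0],[0,0,0,0.05,0,0,0],[0,0,0,0.05,0,0,0]])

```text
clock: 7.6
tool_pos: [0.5606, -0.0907, 0.1103]
orientation: [180.0, -0.0, -5.0]
force: [-4.3, 5.3, 8.7]
opening: 0.0005
```

The height holds at 0.1103 while the static force rises, so the card is on its stop. Lifting off, then checking.

>>> move_arm(commands=[[0,0,0,-0.3,0,0,0],[0,0,0,-1,0,0,0],[0,0,0,-2,0,0,0],[0,0,0,-3.2,0,0,0],[4,0,0,-4.4,0,0,0],[6,0,0,-5.4,0,0,0],[8,0,0,-6,0,0,0],[8,0,0,-6,0,0,0]])

```text
clock: 8.6
tool_pos: [0.5607, -0.0907, 0.1696]
orientation: [-180.0, -0.0, -5.0]
force: [0.0, 0.4, 0.1]
opening: 0.0346
```

```bash
python3 - <<'E'
from h import *
o=sensors.get_obs(); print(o["tool_pos"],o["force"],o["joint_pos"].round(1),o["opening"])
s=cams.snapshot("scene")["frame"][:,:,::-1]
cv2.imwrite("pics/c4.png",cv2.resize(s[130:250,210:370],(800,600),interpolation=cv2.INTER_CUBIC))
overlay("scene",np.radians(118),.11,"pics/o4.png")
rows([.567,.0013,.165],-62,8)
E
```

```text
[ 0.56072428 -0.09067153  0.16960271] [0.01438142 0.44654893 0.09047419] [ 10.5  13.1 -17.7  -0.  -59.2  74.4] 0.03462361180333509
d cm [-0.14 -9.22  0.38] rot [0.    0.    0.994]
```

View pics/c4.png

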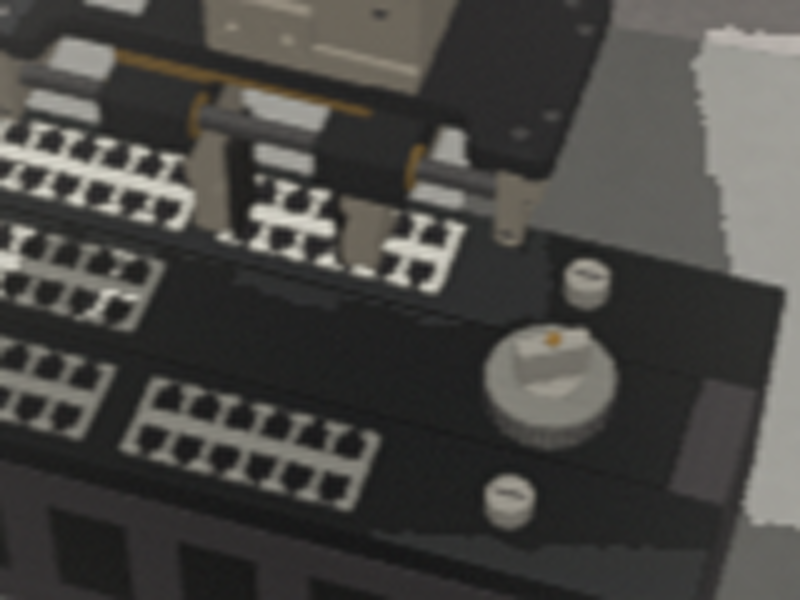

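View pics/o4.png

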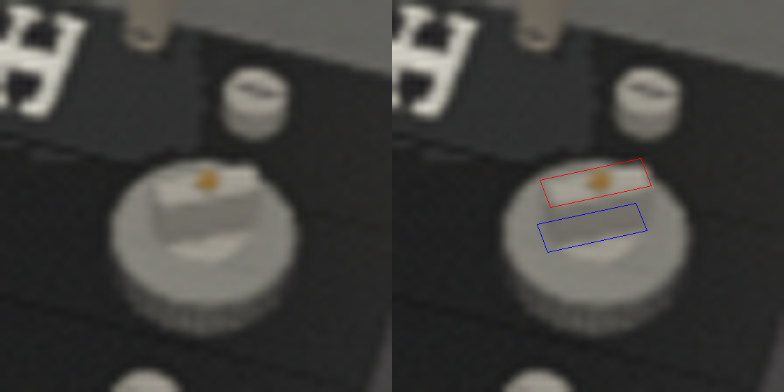

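The card face is now level with its neighbours, with no step visible at the seam, and the flush-height model fits the wing. Moving over the wing.

>>> move_arm(commands=[[4,-0.02,-1.2,0,0,0,0.14],[4,-0.04,-2.6,0,0,0,0.28],[4,-0.06,-4,0,0,0,0.43],[4,-0.08,-5.4,0,0,0,0.58],[4,-0.1,-6.8,0,0,0,0.73],[4,-0.12,-8,0,0,0,0.87],[4,-0.14,-8.9,0,0,0,0.97],[4,-0.14,-9.22,0,0,0,0.994]])

```text
clock: 9.7
tool_pos: [0.567, 0.0016, 0.1686]
orientation: [179.9, 0.0, -62.0]
force: [0.1, -0.3, 0.3]
opening: 0.0399
```

>>> move_arm(commands=[[4,0,0,0.2,0,0,0],[4,0,0,0.2,0,0,0],[4,0,0,0.4,0,0,0],[4,0,0,0.4,0,0,0],[4,0,0,0.4,0,0,0],[4,0,0,0.4,0,0,0],[4,0,0,0.4,0,0,0],[4,0,0,0.4,0,0,0]])

```text
clock: 10.7
tool_pos: [0.5672, 0.0012, 0.1652]
orientation: [-180.0, -0.0, -62.0]
force: [-0.1, -0.1, -0.5]
opening: 0.04
```

```bash
python3 - <<'E'
from h import *
o=sensors.get_obs(); print(o)
for n in("scene","top"):
    s=cams.snapshot(n); cv2.imwrite(f"pics/{n}5.png",s["frame"][:,:,::-1])
s=cv2.imread("pics/scene5.png");t=cv2.imread("pics/top5.png")
cv2.imwrite("pics/c5.png",np.hstack([cv2.resize(s[140:240,270:370],(400,400)),cv2.resize(t[160:280,180:300],(400,400))]))
rows([.567,.0013,.1295],-62,8)
E
```

```text
{'clock': 10.7, 'joint_pos': array([ 1.98891645e+01,  1.32520598e+01, -1.80957836e+01,  7.79130241e-04,
       -5.86520513e+01,  8.13066133e+00]), 'qvel': array([-0.04077477,  0.04665983,  0.03501311, -0.01371566, -0.01521921,
        0.02156367]), 'tau': array([-6.59378085e-03, -4.55515301e+01,  2.66715789e+01,  6.34782761e+00,
        4.72847256e-02,  6.24900567e-04]), 'tool_pos': array([0.56724612, 0.00124816, 0.16516148]), 'orientation': array([-1.79999990e+02, -6.73608946e-04, -6.19797688e+01]), 'force': array([-0.13339116, -0.08595725, -0.49778839]), 'moment': array([ 0.00732653,  0.09250158, -0.01596613]), 'opening': 0.039984700457770986}
d cm [-0.01  0.02  3.57] rot [-0.  0.  0.]
```

View pics/c5.png

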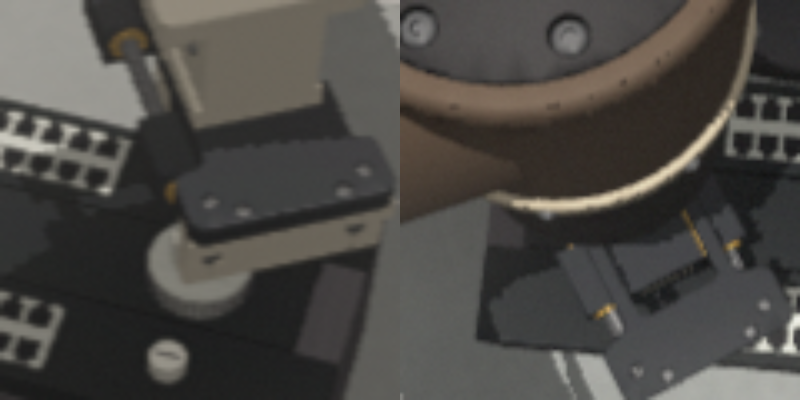

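The wing is hidden under the gripper in both views, but the measured pose matches the target to under 0.5 mm. Descending around the wing.

>>> move_arm(commands=[[4,0,0,0.4,0,0,0],[4,0,0,1.0,0,0,0],[4,0,0,1.6,0,0,0],[4,0,0,2.2,0,0,0],[4,0,0,2.8,0,0,0],[4,0,0,3.2,0,0,0],[4,0,0,3.5,0,0,0],[4,0,0,3.55,0,0,0]])

```text
clock: 11.8
tool_pos: [0.5672, 0.0012, 0.1295]
orientation: [180.0, 0.0, -62.0]
force: [0.8, 0.5, -0.2]
opening: 0.0397
```

>>> move_arm(commands=[[2.5,0,0,0,0,0,0],[2,0,0,0,0,0,0],[1.5,0,0,0,0,0,0],[1.2,0,0,0,0,0,0],[1.0,0,0,0,0,0,0],[0.8,0,0,0,0,0,0],[0.6,0,0,0,0,0,0],[0.6,0,0,0,0,0,0]])

```text
clock: 12.8
tool_pos: [0.5673, 0.0014, 0.1297]
orientation: [-180.0, 0.0, -62.0]
force: [0.1, 1.3, -0.1]
opening: 0.0085
```

```bash
python3 - <<'E'
from h import *
o=sensors.get_obs(); print(o)
rows([.567,.0013,.1295],-62,8)
E
```

```text
{'clock': 12.8, 'joint_pos': array([ 1.98966415e+01,  1.52356653e+01, -2.06161669e+01, -8.63146759e-03,
       -5.41377834e+01,  8.12436481e+00]), 'qvel': array([-0.0023695 ,  0.0580481 , -0.04243967, -0.0430629 ,  0.01530883,
        0.06920665]), 'tau': array([ -0.61932441, -46.90821648,  24.89925921,   6.30394846,
        -0.19118551,   0.07027712]), 'tool_pos': array([0.56729809, 0.00139482, 0.12966479]), 'orientation': array([-1.79988731e+02,  5.45838294e-03, -6.19840492e+01]), 'force': array([ 0.12706354,  1.29008789, -0.0538743 ]), 'moment': array([ 0.46482319,  0.04311403, -0.02310787]), 'opening': 0.008538746941440446}
d cm [-0.01  0.03  0.02] rot [-0.  0.  0.]
```

The grip is good, with about 8.5 mm opening and low side force. Turning clockwise (+wz), 0.36 rad first, which is safely below the 0.5 rad minimum.

>>> move_arm(commands=[[0.6,0,0,0,0,0,0.05],[0.6,0,0,0,0,0,0.1],[0.6,0,0,0,0,0,0.15],[0.6,0,0,0,0,0,0.2],[0.6,0,0,0,0,0,0.25],[0.6,0,0,0,0,0,0.3],[0.6,0,0,0,0,0,0.34],[0.6,0,0,0,0,0,0.36]])

```text
clock: 13.8
tool_pos: [0.5671, 0.0013, 0.1296]
orientation: [180.0, 0.0, -82.6]
force: [-0.7, 0.9, 0.6]
opening: 0.0088
```

```bash
cat > st.py <<'E'
from h import *
o=sensors.get_obs(); print(o["clock"],o["tool_pos"].round(4),"yaw",o["orientation"][2].round(2),"F",o["force"].round(2),"M",o["moment"].round(3),"tau6",o["tau"][5].round(3),"op",o["opening"].round(4),"q6",o["joint_pos"][5].round(2))
E
python3 st.py
```

```text
Traceback (most recent call last):
  File "st.py", line 2, in <module>
    o=sensors.get_obs(); print(o["clock"],o["tool_pos"].round(4),"yaw",o["orientation"][2].round(2),"F",o["force"].round(2),"M",o["moment"].round(3),"tau6",o["tau"][5].round(3),"op",o["opening"].round(4),"q6",o["joint_pos"][5].round(2))
                                                                                                                                                                                      ^^^^^^^^^^^^^^^^^^
AttributeError: 'float' object has no attribute 'round'
```

```bash
sed -i 's/o\["opening"\].round(4)/round(o["opening"],4)/' st.py; python3 st.py
```

```text
13.8 [0.5671 0.0013 0.1296] yaw -82.64 F [-0.68  0.88  0.61] M [0.531 0.485 0.178] tau6 -0.026 op 0.0088 q6 -12.53
```

>>> move_arm(commands=[[0.6,0,0,0,0,0,0.02],[0.6,0,0,0,0,0,0.04],[0.6,0,0,0,0,0,0.06],[0.6,0,0,0,0,0,0.08],[0.6,0,0,0,0,0,0.09],[0.6,0,0,0,0,0,0.1],[0.6,0,0,0,0,0,0.11],[0.6,0,0,0,0,0,0.12]])

```text
clock: 14.8
tool_pos: [0.5671, 0.0013, 0.1296]
orientation: [180.0, -0.0, -89.5]
force: [-2.7, 2.0, 1.7]
opening: 0.0087
```

```bash
python3 st.py
```

```text
14.8 [0.5671 0.0013 0.1296] yaw -89.52 F [-2.68  2.01  1.68] M [0.791 1.302 0.127] tau6 0.01 op 0.0087 q6 -19.41
```

The steady turning torque reads about 0.13 N m, as expected. I'm switching to 0.06 rad steps: even if the stop sits right at the start of a step, torque reaches only about 0.30 N m, under the ring's 0.40.

>>> move_arm(commands=[[0.6,0,0,0,0,0,0.01],[0.6,0,0,0,0,0,0.02],[0.6,0,0,0,0,0,0.03],[0.6,0,0,0,0,0,0.04],[0.6,0,0,0,0,0,0.05],[0.6,0,0,0,0,0,0.06],[0.6,0,0,0,0,0,0.06],[0.6,0,0,0,0,0,0.06]])

```text
clock: 15.8
tool_pos: [0.5671, 0.0013, 0.1296]
orientation: [180.0, -0.0, -92.9]
force: [-3.7, 1.3, 2.1]
opening: 0.0088
```

```bash
python3 st.py
```

```text
15.8 [0.5671 0.0013 0.1296] yaw -92.94 F [-3.73  1.28  2.14] M [0.917 1.813 0.108] tau6 -0.123 op 0.0088 q6 -22.83
```

>>> move_arm(commands=[[0.6,0,0,0,0,0,0.01],[0.6,0,0,0,0,0,0.02],[0.6,0,0,0,0,0,0.03],[0.6,0,0,0,0,0,0.035],[0.6,0,0,0,0,0,0.04],[0.6,0,0,0,0,0,0.04],[0.6,0,0,0,0,0,0.04],[0.6,0,0,0,0,0,0.04]])

```text
clock: 16.8
tool_pos: [0.5671, 0.0013, 0.1296]
orientation: [180.0, -0.0, -95.2]
force: [-4.3, 2.0, 3.4]
opening: 0.0087
```

```bash
python3 st.py
```

```text
16.8 [0.5671 0.0013 0.1296] yaw -95.24 F [-4.32  2.04  3.4 ] M [0.921 1.816 0.114] tau6 -0.123 op 0.0087 q6 -25.12
```

>>> move_arm(commands=[[0.6,0,0,0,0,0,0.01],[0.6,0,0,0,0,0,0.02],[0.6,0,0,0,0,0,0.03],[0.6,0,0,0,0,0,0.04],[0.6,0,0,0,0,0,0.05],[0.6,0,0,0,0,0,0.06],[0.6,0,0,0,0,0,0.06],[0.6,0,0,0,0,0,0.06]])

```text
clock: 17.8
tool_pos: [0.567, 0.0013, 0.1296]
orientation: [180.0, -0.0, -98.7]
force: [-5.0, 2.9, 3.5]
opening: 0.0084
```

```bash
python3 st.py
```

```text
17.8 [0.567  0.0013 0.1296] yaw -98.67 F [-5.02  2.92  3.47] M [0.985 1.906 0.1  ] tau6 -0.124 op 0.0084 q6 -28.56
```

>>> move_arm(commands=[[0.6,0,0,0,0,0,0.01],[0.6,0,0,0,0,0,0.02],[0.6,0,0,0,0,0,0.03],[0.6,0,0,0,0,0,0.04],[0.6,0,0,0,0,0,0.05],[0.6,0,0,0,0,0,0.06],[0.6,0,0,0,0,0,0.06],[0.6,0,0,0,0,0,0.06]])

```text
clock: 18.8
tool_pos: [0.5669, 0.0012, 0.1296]
orientation: [180.0, -0.0, -102.1]
force: [-5.7, 3.0, 3.8]
opening: 0.0086
```

```bash
python3 st.py
```

```text
18.8 [0.5669 0.0012 0.1296] yaw -102.11 F [-5.74  3.04  3.78] M [0.971 1.976 0.173] tau6 -0.124 op 0.0086 q6 -32.0
```

>>> move_arm(commands=[[0.6,0,0,0,0,0,0.01],[0.6,0,0,0,0,0,0.02],[0.6,0,0,0,0,0,0.03],[0.6,0,0,0,0,0,0.04],[0.6,0,0,0,0,0,0.05],[0.6,0,0,0,0,0,0.06],[0.6,0,0,0,0,0,0.06],[0.6,0,0,0,0,0,0.06]])

```text
clock: 19.8
tool_pos: [0.5669, 0.0013, 0.1296]
orientation: [180.0, -0.0, -105.6]
force: [-4.7, 3.0, 3.0]
opening: 0.0086
```

```bash
python3 st.py
```

```text
19.8 [0.5669 0.0013 0.1296] yaw -105.55 F [-4.67  3.    2.96] M [1.011 1.982 0.089] tau6 -0.124 op 0.0086 q6 -35.44
```

>>> move_arm(commands=[[0.6,0,0,0,0,0,0.01],[0.6,0,0,0,0,0,0.02],[0.6,0,0,0,0,0,0.03],[0.6,0,0,0,0,0,0.04],[0.6,0,0,0,0,0,0.05],[0.6,0,0,0,0,0,0.06],[0.6,0,0,0,0,0,0.06],[0.6,0,0,0,0,0,0.06]])

```text
clock: 20.8
tool_pos: [0.5669, 0.0013, 0.1296]
orientation: [180.0, -0.0, -109.0]
force: [-4.9, 3.2, 3.2]
opening: 0.0086
```

```bash
python3 st.py
```

```text
20.8 [0.5669 0.0013 0.1296] yaw -108.98 F [-4.92  3.22  3.23] M [1.057 2.095 0.273] tau6 -0.241 op 0.0086 q6 -38.87
```

The torque has risen to 0.24–0.27 N m, so the stop is reached. One small nudge of 0.02 rad should bring it to about 0.30.

>>> move_arm(commands=[[0.6,0,0,0,0,0,0.005],[0.6,0,0,0,0,0,0.01],[0.6,0,0,0,0,0,0.015],[0.6,0,0,0,0,0,0.02],[0.6,0,0,0,0,0,0.02],[0.6,0,0,0,0,0,0.02],[0.6,0,0,0,0,0,0.02],[0.6,0,0,0,0,0,0.02]])

```text
clock: 21.8
tool_pos: [0.5669, 0.0013, 0.1296]
orientation: [180.0, -0.0, -110.1]
force: [-5.9, 3.8, 3.4]
opening: 0.0086
```

```bash
python3 st.py
```

```text
21.8 [0.5669 0.0013 0.1296] yaw -110.11 F [-5.94  3.76  3.36] M [1.114 2.11  0.284] tau6 -0.289 op 0.0086 q6 -40.01
```

It reads 0.29 N m, rising at the expected 3 N m/rad, so the wing is firm and the ring hasn't slipped. Letting go.

>>> move_arm(commands=[[1.5,0,0,0,0,0,0],[2,0,0,0,0,0,0],[3,0,0,0,0,0,0],[4,0,0,0,0,0,0],[4,0,0,-0.4,0,0,0],[4,0,0,-1.4,0,0,0],[4,0,0,-3,0,0,0],[4,0,0,-5,0,0,0]])

```text
clock: 22.8
tool_pos: [0.5673, 0.0013, 0.1811]
orientation: [-180.0, 0.0, -110.1]
force: [0.8, 0.3, 0.5]
opening: 0.0401
```

```bash
python3 st.py;  python3 - <<'E'
from h import *
rows([.42,-.35,.25],-110,8)
E
```

```text
22.8 [0.5673 0.0013 0.1811] yaw -110.1 F [0.81 0.31 0.49] M [ 0.034  0.037 -0.001] tau6 -0.001 op 0.0401 q6 -40.0
d cm [38.05  1.76 -6.9 ] rot [-0.     0.    -0.002]
```

>>> move_arm(commands=[[4,0,0,-1.5,0,0,0],[4,3,0,-3.5,0,0,0],[4,8,0.3,-5.5,0,0,0],[4,14,0.6,-6.9,0,0,0],[4,20,1,-6.9,0,0,0],[4,26,1.3,-6.9,0,0,0],[4,32,1.6,-6.9,0,0,0],[4,36,1.7,-6.9,0,0,0]])

```text
clock: 23.8
tool_pos: [0.4262, -0.333, 0.2497]
orientation: [-179.9, -0.0, -110.2]
force: [-0.1, -0.2, 0.3]
opening: 0.04
```

```bash
python3 - <<'E'
from h import *
a=np.radians(118-47.5)
overlay("top",a,.11,"pics/ot9.png");overlay("scene",a,.11,"pics/os9.png")
i=np.vstack([cv2.imread("pics/ot9.png"),cv2.imread("pics/os9.png")]);cv2.imwrite("pics/o9.png",cv2.resize(i,None,fx=.75,fy=.75))
s=cams.snapshot("scene")["frame"][:,:,::-1];t=cams.snapshot("top")["frame"][:,:,::-1]
cv2.imwrite("pics/s9.png",s);cv2.imwrite("pics/t9.png",t)
E
```

```text
(no output)
```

View pics/o9.png

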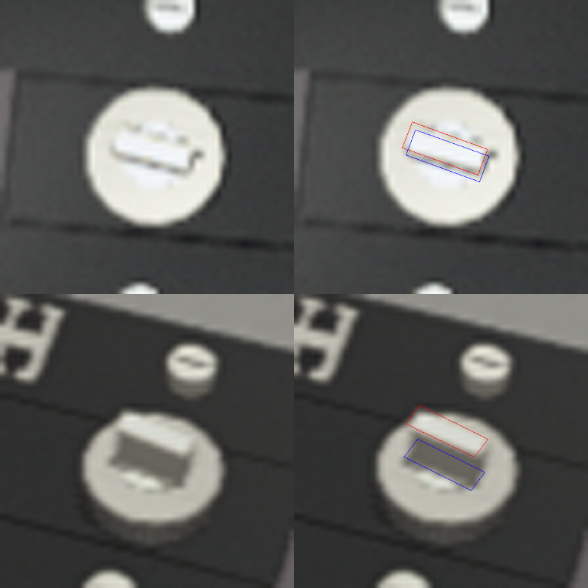

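View pics/s9.png

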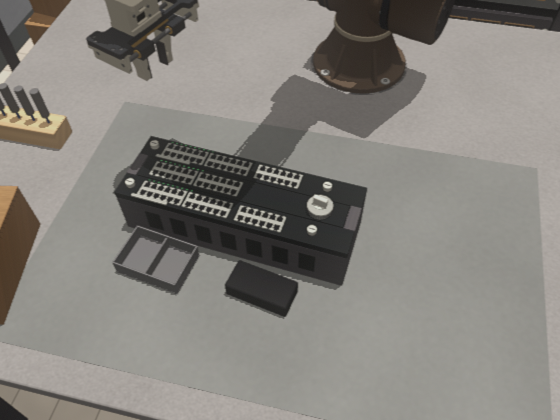

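View pics/t9.png

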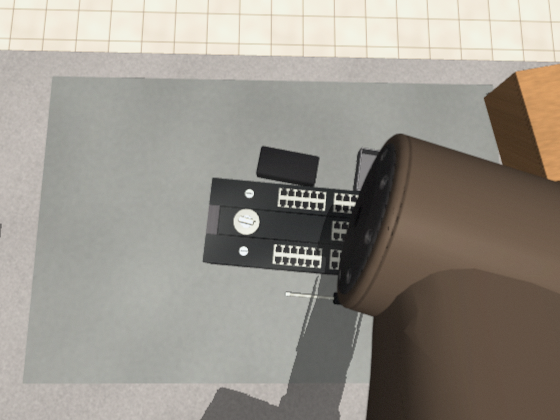

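The brass pin no longer shows on the wing's top, which is lit evenly white in both crops. The card is level and the tray, brick and screwdriver tip are where they were. Letting the arm settle, then handing in.

>>> move_arm(commands=[[4,0,0,0,0,0,0],[4,0,0,0,0,0,0],[4,0,0,0,0,0,0],[4,0,0,0,0,0,0],[4,0,0,0,0,0,0],[4,0,0,0,0,0,0],[4,0,0,0,0,0,0],[4,0,0,0,0,0,0]])

```text
clock: 25.0
tool_pos: [0.4275, -0.331, 0.2487]
orientation: [180.0, -0.0, -110.1]
force: [0.5, 0.2, -0.2]
opening: 0.04
```

```bash
python3 -c "
from plant import job
print(job.close_job())"
```

```text
the job is handed in; nothing more can be done
None
```

I pressed the card flush, tightened the wing to its stop, let go and moved clear. The job was handed in at 25 s of the 64 s allowed, and `close_job` gives no verdict.

- **Card:** I pressed it with closed fingertips on the bare patch, with readings of at most about 9 N vertically. It stopped with the tips at 110.3 mm, and afterwards the pictures showed no step against its neighbours.
- **Wing:** I turned it about 0.84 rad clockwise. Turning torque stayed near 0.12 N m, then climbed at the stop to about 0.29 N m. In the last pictures the brass pin no longer shows above the wing's top.
- **Ring:** The fingertips stayed about 5 mm above it and torque stayed under its 0.40 N m slip limit. I had no direct measurement of its angle, so this rests on the torque readings.
- **Bystanders:** The tray and power brick are where they were. The arm hid most of the screwdriver in the last top view, but its visible tip had not moved.
- **Readings that disagreed:** The wrist moment scattered by about 0.04 N m, with one isolated reading of 0.17 before the stop. I relied on the steadier last-joint torque, and both showed the stop.

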